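# Show two faces of the box grater to the stand camera

### The arm

A 6-joint arm with a two-finger parallel gripper is mounted at the origin on the work surface. World frame = base frame: x ahead of the robot, y to its left, z up, the work surface at z = 0. Lengths are in mm, angles in rad, forces in N, time in s.
With the tool pointing down it reaches from about 325 to 850 mm from the base axis. Payload 15.5 kg.
Tool frame: the origin (TCP) lies on the centre line of the jaws, within the pads' length; the fingertips stand 14 mm ahead of it and the grasp point (between the pads) lies 5 mm behind it; z points along the fingers, y is the direction in which the jaws open and shut (so a half turn about z gives the same grasp; the last joint's range is limited). The gripper opens to 91 mm and grips with 3 to 60 N. Pads are 32 mm wide; open, the fingers measure 118 mm over their backs; the gripper's body (76 mm by 178 mm) begins 60 mm behind the grasp point.
Start: joints at [1.155, 0.494, 1.345, -0, 1.302, -0.096], TCP at [197.074, 593.117, 227.915] pointing down, gripper open.
Joint ranges: [-2.91, 2.91], [-0.82, 2.16], [0.22, 2.67], [-1.22, 4.37], [0.12, 2.79], [-3.08, 3.08]. Speed limits (rad/s): [1.89, 1.89, 2.57, 3.01, 3.01, 3.01].

### API

Orientations are given as a unit quaternion [w, x, y, z].
In Python, from rig import arm gives the robot as it stands.
- The arm moves only by the tool arm_command, never from a script. Its argument "rows" is a list of rows, each a list of 3 entries, a list of its own where there are three numbers: the shift along the tool's x, y, z in mm, then the turn about the tool's z in rad, then the finger opening in mm, from 0 to 91.2. In form: [[[tx, ty, tz], twist, jaw], ...]. A call has exactly 5 rows; each row is the pose to reach, as a shift and turn from the pose commanded when the call began, along the tool's axes at that moment; what a row does not reach only later rows make up. A row lasts 1/12 s, in which the tool goes at most 41.7 mm and 7.16 degrees, less where a joint would pass 70% of its speed; a pose out of reach is approached as far as the arm can. A call with a gripper value outside its range is refused whole. The fingers move at their own pace and stop on an object; "newtons" is the grip in N (left out, the last holds). Time passes only in rows, so rows that repeat a pose let the fingers close, or fill a call up. It gives the time, the measured TCP pose, the force and the opening at its end, in the units of the state.
- arm.get_obs(): the state, without advancing time (a new reading comes with each control period).
- arm.capture(name): name is "scene" or "top" or "wrist"; returns a dict with "color" (384x512x3 uint8, blue, green, red), "range_z" (384x512 float32, mm along the optical axis (not along the pixel's ray), 0 where there is no reading), "intrinsics" (3x3 intrinsics, pixels), "camera_from_world" (4x4, takes a point from world to camera coordinates). Camera axes: x right, y down, z forward; pixel columns grow to the right and rows downward; lengths in mm; the calibration is good to about 2 mm. A picture is of the moment at which its call begins.
- arm.finish_job(): hands the job in, once; it reports no verdict.
Trained networks look in a picture, given as the dict that the camera call returned (one of the last four; its "shot" number tells which), for a name from the list of things; names that differ only in an ending like _2 or _b are one class to them, and where a whole thing is asked for, a point or a joint stands for the part that bears it (a point fixed in the world has none). Each returns a list of dicts, best first, with "confidence" (0 to 1); they miss things now and then, are a little off and sometimes report something else, mostly with a low value. They report only what shows in the picture. A call takes as long as a camera call.
- arm.find_in(picture, thing): "at" ([row, column] in pixels, amid what is visible of it).
- arm.silhouettes(picture, thing): "region" (384x512 bool, what is visible of it) and "at" ([row, column] in pixels, amid what is visible of it).
- arm.tip_of(picture, thing): "at" ([row, column] in pixels: a listed point, or the origin of a listed thing).
The state is a dict: "time_s": time; "joint_positions": joint angles; "joint_vel": joint speeds; "effort": joint torques, N m; "tool_pos": TCP position; "eef_rot": TCP orientation; "ft_force": force on the tool from outside, world axes, zero at the start; "wrist_torque": the same for the moment, N m; "width": finger opening in mm.
Only numpy, scipy, OpenCV 4.12 (cv2) and the standard library are available. Lean on these libraries where they do the work, as an engineer would, in place of code of your own. Each camera call takes 0.05 s, during which the arm holds its last target.

### The job

Take the box grater by its handle out of the drip tray and hold it up, upright, in front of the little camera: first the coarse face (large round holes) square to the lens, its middle level with and centred on the lens and about 15 cm away, kept there for over a second; then turn the grater a quarter turn and show the fine face (smallest holes) in the same way. Finish while still holding it there with the fine face to the lens: do not put it down, do not touch the camera, and leave the other things on the table where they are.

Things in the scene. Friction and masses are not known exactly. Their poses are not given: they have to be found in the camera images.
- grater: Loose box grater, 0.2 to 0.4 kg, upright in the tray. Closed steel body 150 high, 86 square at the foot, 72 at the top, black bar handle. Faces anticlockwise from above: coarse (holes 11 across, on its +x), fine (holes 4 across, +y), slicing (4 wide slots, -x), medium (holes 7 across, -y). Origin: centre of the underside; z up through the handle. The grater_ points have the same axes.
- grater_mid (a point): Point on the grater's axis half-way up its steel body, 75 above its underside. Axes as the grater's.
- grater_handle (a point): Centre of the grater's handle bar, 186 above its underside (111 above grater_mid). The bar lies along the grater's x axis: 80 long (x), 22 wide (y, the width to grip), 18 high, on two posts at its ends 56 apart clear; under its middle there is 27 of free space down to the top of the steel body. Axes as the grater's.
- grater_coarse (a point): Middle of the coarse face, 39.7 from the grater's axis along +x, 75 above the underside. Axes as the grater's.
- grater_fine (a point): Middle of the fine face, 39.7 from the grater's axis along +y, 75 above the underside. Axes as the grater's.
- tray: Fixed white drip tray, 220 (x) x 410 (y), 18 high, 4 thick walls and floor; origin at the centre of its underside. The grater, the cup and the tumbler stand in it in a row along its y axis, about 130 apart, in any order.
- camera: Fixed small black camera on a round-footed table stand (foot 110 across, total height 232); origin at the centre of the foot's underside on the table; it looks along its own -x axis. Not to be touched.
- lens (a point): Centre of the front of the camera's lens, 200 above the table, 56 in front of the stand's axis. Axes as the camera's: the lens looks, level, along -x, y is level, z is up. The middle of the shown face belongs 150 in front of it, at -x, with that face's outward axis along the lens's +x.
- cup_mid (a point): White ceramic cup in the tray, 76 across, 75 high; point half-way up its axis. Stays where it is.
- tumbler_mid (a point): Glass tumbler in the tray, 68 across, 98 high; point half-way up its axis. Stays where it is.
- plates_mid (a point): Stack of five plates on the table, 190 across, 59 high; point half-way up its axis. Stays where it is.
- bowl_mid (a point): Blue bowl on the table, 120 across, 50 high; point half-way up its axis. Stays where it is.
- jar_mid (a point): Small amber glass jar with a steel cap on the table, 52 across, 85 high; point half-way up its axis. Stays where it is.
- tin_mid (a point): Aluminium tin on the table, 60 across, 70 high; point half-way up its axis. Stays where it is.
- spoon_mid (a point): Wooden spoon lying on the table, 240 long; point 8 above its origin. Stays where it is.

How it is judged (in metres and radians):
On the way, in this order (a step that is already met when the one before it is completed fails the run):
1. The coarse face is held before the lens, upright, square and centred, for a second (x of lens in the frame of grater_coarse between 0.11 and 0.19 m and y of grater_coarse in the frame of lens between -0.025 and 0.025 m and z of grater_coarse in the frame of lens between -0.025 and 0.025 m and angle between the x axis of grater_coarse and the x axis of lens, either way round below 0.21 rad and angle between grater_coarse's own z axis and vertical below 0.21 rad and contact force between grater and the fingers above 1 N and contact force between grater and tray below 0.5 N and contact force between grater and camera below 0.5 N), for 1 s.
2. The grater is turned and the fine face is held before the lens in the same way (y of lens in the frame of grater_fine between 0.11 and 0.19 m and y of grater_fine in the frame of lens between -0.025 and 0.025 m and z of grater_fine in the frame of lens between -0.025 and 0.025 m and angle between the y axis of grater_fine and the x axis of lens, either way round below 0.21 rad and angle between grater_fine's own z axis and vertical below 0.21 rad and contact force between grater and the fingers above 1 N and contact force between grater and tray below 0.5 N and contact force between grater and camera below 0.5 N), for 0.2 s.
At the end, for the whole second after the job is handed in: The grater is held in the fingers (contact over 1 N), in the air, not touching tray or camera; the fine face looks at the lens: its middle within 25 mm of the lens axis sideways and in height, 110 to 190 mm from the lens, square to it and upright within 0.21 rad (12 degrees) (all of step 2); the arm keeps its last pose, push and grip.
It fails at once if The camera is touched (contact force between camera and anything else above 1 N).
It fails at once if Another thing on the table or in the tray is shifted by more than 30 mm or tipped over (distance of any of cup_mid, tumbler_mid, plates_mid, bowl_mid, jar_mid, tin_mid, spoon_mid from where it was at the start of the episode above 0.03 m or angle between any of cup_mid, tumbler_mid, plates_mid, bowl_mid, jar_mid, tin_mid, spoon_mid's own z axis and vertical above 0.5 rad).
It also fails if it takes over 38 s, if anything falls off the work surface, if the arm or the gripper's body presses on something with over 40 N, if the wrist force passes 120 N, or if a joint passes its speed limit or range.

## Working session

There is one attempt and no reset: what is moved stays moved. The work goes in short steps, Python scripts to look and compute and a tool call to move; the robot and the scene stay as the last step left them, time stands still between calls to the robot, and variables do not carry over. Pictures are saved under pics/ and viewed, and the job is handed in when it is done.

Besides the shell and the picture viewer there is one more tool, called as a command line: name --argument value ..., lists and objects as JSON in quotes. arm_command: Moves the arm, as the interface text tells. Its arguments: {"type":"object","properties":{"rows":{"type":"array","items":{"type":"array"}},"newtons":{"type":"number"}},"required":["rows"]}

```bash
ls; mkdir -p pics
cat > look.py <<'E'
import numpy as np,cv2,pickle
from rig import arm
def cap(n,fn=None):
    p=arm.capture(n)
    if fn: cv2.imwrite('pics/'+fn,p['color'])
    return p
def world(p,uv_rc,z=None):
    r,c=uv_rc
    K=np.array(p['intrinsics']);T=np.linalg.inv(np.array(p['camera_from_world']))
    if z is None: z=p['range_z'][int(r),int(c)]
    q=np.linalg.inv(K)@[c,r,1]*z
    return (T@[*q,1])[:3]
def cloud(p,mask):
    K=np.array(p['intrinsics']);T=np.linalg.inv(np.array(p['camera_from_world']))
    z=p['range_z'];m=mask&(z>0);r,c=np.nonzero(m);zz=z[m]
    q=np.stack([(c-K[0,2])/K[0,0]*zz,(r-K[1,2])/K[1,1]*zz,zz,np.ones_like(zz)])
    return (T@q)[:3].T
E
python3 - <<'E'
from look import *
np.set_printoptions(precision=1,suppress=True)
o=arm.get_obs();print(o['time_s'],o['tool_pos'],o['eef_rot'])
for n in ['scene','top']:
    p=cap(n,n+'0.png')
    for t in ['grater','tray','camera','cup_mid','tumbler_mid','plates_mid','bowl_mid','jar_mid','tin_mid','spoon_mid']:
        s=arm.silhouettes(p,t)
        for d in s[:2]:
            c=cloud(p,d['region']); 
            if len(c): print(n,t,round(d['confidence'],2),d['at'],len(c),'med',np.median(c,0),'p2',np.percentile(c,2,axis=0),'p98',np.percentile(c,98,axis=0))
    for t in ['grater_mid','grater_handle','grater_coarse','grater_fine','lens','camera']:
        print(n,t,[(round(d['confidence'],2),d['at'],world(p,d['at'])) for d in arm.tip_of(p,t)[:2]])
    pickle.dump(p,open(n+'0.pkl','wb'))
print(arm.get_obs()['time_s'])
E
```

```text
pics
0.0 [196.9 592.8 227.3] [-0.   0.2  1.  -0. ]
scene grater 0.55 [226.9, 157.6] 1712 med [ 524.8 -262.6  107.6] p2 [ 474.9 -302.    11.7] p98 [ 544.4 -212.2  198. ]
scene tray 0.62 [258.7, 161.9] 4286 med [ 560.2 -290.     3.6] p2 [ 412.4 -462.5   -2.1] p98 [632.7 -58.7  19. ]
scene camera 0.91 [228.3, 333.8] 1517 med [806.4 201.5 113.1] p2 [752.3 159.5   3.7] p98 [849.6 252.8 230. ]
scene cup_mid 0.89 [259.3, 120.5] 653 med [ 547.8 -393.5   53.6] p2 [ 495.6 -425.1    9. ] p98 [ 569.  -361.2   79.1]
scene cup_mid 0.64 [259.3, 161.8] 4141 med [ 560.  -289.4    3.6] p2 [ 412.6 -461.9   -1.9] p98 [632.6 -59.   18.3]
scene tumbler_mid 0.85 [223.2, 195.2] 579 med [ 521.4 -133.1   70. ] p2 [ 468.4 -160.4    6.5] p98 [ 537.8 -100.5  101.4]
scene tumbler_mid 0.69 [230.6, 155.3] 1799 med [ 524.4 -263.6  107.3] p2 [ 470.4 -303.     8.8] p98 [ 544.5 -212.4  198.6]
scene plates_mid 0.67 [290.9, 180.6] 488 med [ 751.9 -280.2   57.1] p2 [ 720.7 -300.     3.4] p98 [ 760.7 -255.9   87.2]
scene bowl_mid 0.74 [192.6, 358.8] 556 med [612.9 477.4  29.9] p2 [524.5 402.7  -2.3] p98 [685.7 548.4  52. ]
[... 2024 characters left out ...]
.1 175.3  -1.1] p98 [642.2 217.3  22.6]
top spoon_mid 0.5 [213.4, 324.0] 484 med [ 506.7 -138.1   44.5] p2 [ 470.1 -160.8    3.9] p98 [531.1 -97.6 104.3]
top grater_mid [(0.87, [216.3, 364.3], array([ 482.4, -216.9,  192.4])), (0.45, [214.2, 383.0], array([ 487.4, -263.4,  201.1]))]
top grater_handle [(0.58, [210.0, 376.5], array([ 498.1, -246.7,  202. ]))]
top grater_coarse [(0.56, [214.4, 379.4], array([ 487. , -254.8,  198.8]))]
top grater_fine [(0.57, [201.8, 360.8], array([ 551.4, -259.5,    5.1]))]
top lens [(0.94, [123.0, 209.3], array([740.1, 202.5, 187.7]))]
top camera [(0.85, [129.6, 214.9], array([785. , 209.9,  12. ])), (0.73, [212.6, 382.1], array([ 491.7, -261.7,  199.8]))]
1.7
```

View images.

Run:
```python
import cv2,pickle,numpy as np
a=cv2.imread('pics/scene0.png');b=cv2.imread('pics/top0.png')
cv2.imwrite('pics/g0.png',np.hstack([cv2.resize(a[170:300,90:220],(400,400),interpolation=2),cv2.resize(b[150:280,300:430],(400,400),interpolation=2)]))
cv2.imwrite('pics/c0.png',np.hstack([cv2.resize(a[170:290,270:390],(400,400),interpolation=2),cv2.resize(b[60:180,160:280],(400,400),interpolation=2)]))
```

```text
(no output)
```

View pics/scene0.png

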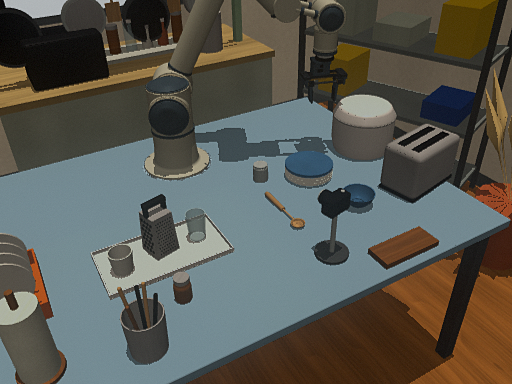

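View pics/top0.png

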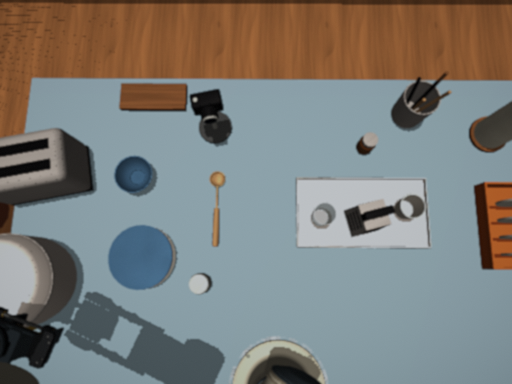

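View pics/g0.png

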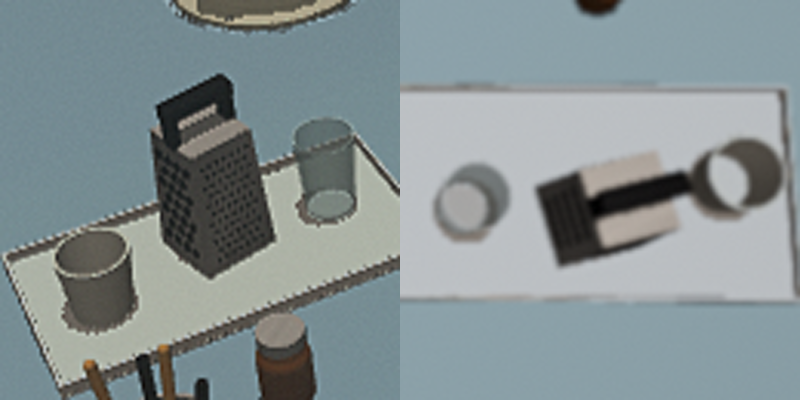

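View pics/c0.png

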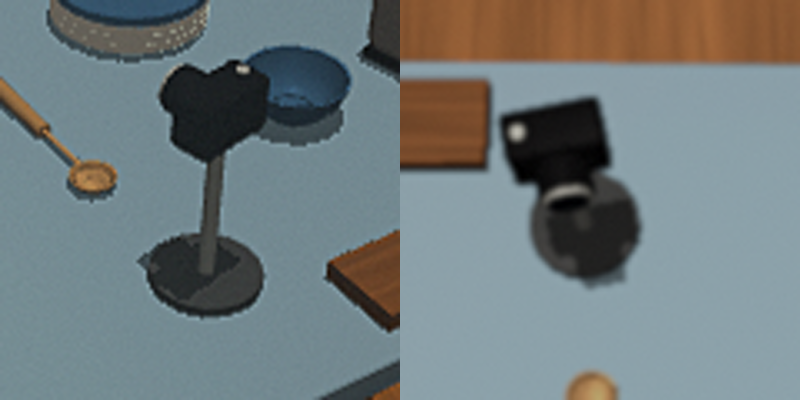

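Run:
```python
from look import *
np.set_printoptions(precision=1,suppress=True)
P={n:pickle.load(open(n+'0.pkl','rb')) for n in ['scene','top']}
for n,p in P.items():
    full=cloud(p,np.ones((384,512),bool))
    def box(lo,hi): return full[((full>lo)&(full<hi)).all(1)]
    h=box([420,-340,190],[600,-170,215])
    if len(h)>5:
        rc=cv2.minAreaRect(h[:,:2].astype(np.float32)); print(n,'handle',len(h),rc,'pca',np.linalg.eigh(np.cov(h[:,:2].T)),h[:,2].mean())
    t=box([420,-340,145],[600,-170,165])
    if len(t)>5: print(n,'top',len(t),cv2.minAreaRect(t[:,:2].astype(np.float32)),np.median(t[:,2]))
    f=box([720,130,3],[920,300,30])
    # foot circle fit
    A=np.c_[2*f[:,:2],np.ones(len(f))]
    print(n,'foot',len(f),cv2.minEnclosingCircle(f[:,:2].astype(np.float32)),np.percentile(f[:,2],[5,50,95]),f.min(0),f.max(0))
    s=box([720,130,40],[920,300,150]); print(n,'stem',len(s),s.mean(0),s.min(0),s.max(0))
    b=box([700,130,160],[920,300,240]); print(n,'body',len(b),cv2.minAreaRect(b[:,:2].astype(np.float32)),b.min(0),b.max(0))
    b=box([700,130,215],[920,300,240]); print(n,'bodytop',len(b),cv2.minAreaRect(b[:,:2].astype(np.float32)),b.min(0),b.max(0))
    # render body plan
    tr=box([380,-500,12],[660,-30,30]); print(n,'tray',cv2.minAreaRect(tr[:,:2].astype(np.float32)))
```

```text
scene handle 142 ((498.00604248046875, -257.2319641113281), (24.995506286621094, 80.30670928955078), 16.235107421875) pca EighResult(eigenvalues=array([ 40.3, 534.9]), eigenvectors=array([[-1. , -0.3],
       [-0.3,  1. ]])) 196.55206440395668
scene top 332 ((498.57568359375, -256.12078857421875), (78.2198486328125, 79.22158813476562), 10.981700897216797) 152.3718100142205
scene foot 686 ((825.8897705078125, 216.0633544921875), 121.17291259765625) [ 3.8 10.5 14.9] [726.9 131.8   3. ] [919.7 297.7  29.7]
scene stem 140 [802.6 205.7  94.5] [789.7 197.8  41.8] [809.6 217.5 149.7]
scene body 731 ((784.9375610351562, 204.50277709960938), (80.99369812011719, 90.64891052246094), 11.747355461120605) [743.3 161.9 170.5] [831.8 254.8 233.6]
scene bodytop 381 ((784.2316284179688, 205.37100219726562), (80.71376037597656, 88.20562744140625), 9.001350402832031) [743.3 163.5 215. ] [830.1 253.  233.6]
scene tray ((522.1397705078125, -260.02618408203125), (412.6390075683594, 229.73190307617188), 89.63810729980469)
top handle 259 ((492.99658203125, -255.37403869628906), (22.136310577392578, 80.909904
[... 215 characters left out ...]
.58836364746094, 74.7464370727539), 14.699159622192383) 154.30176056881498
top foot 863 ((817.832763671875, 217.99468994140625), 125.85645294189453) [ 3.4 11.4 16.3] [720.6 130.1   3. ] [917.9 299.5  28.2]
top stem 14 [789.7 207.3  50.9] [786.9 202.   40. ] [796.1 214.1  64. ]
top body 853 ((778.1599731445312, 206.13877868652344), (78.70276641845703, 84.70002746582031), 10.965873718261719) [737.2 164.9 176. ] [823.3 252.2 236.9]
top bodytop 664 ((778.484130859375, 206.11578369140625), (78.0125732421875, 84.38619995117188), 11.807840347290039) [739.  165.2 215.1] [823.3 252.2 236.9]
top tray ((518.5983276367188, -260.1782531738281), (220.5287628173828, 411.1034851074219), 0.36537057161331177)
```

Run:
```python
from look import *
from scipy.optimize import least_squares
np.set_printoptions(precision=1,suppress=True)
P={n:pickle.load(open(n+'0.pkl','rb')) for n in ['scene','top']}
for n,p in P.items():
    dark=p['color'].max(2)<95
    full=cloud(p,dark)
    def box(lo,hi): return full[((full>lo)&(full<hi)).all(1)]
    f=box([720,140,4],[870,280,25]); d=np.linalg.norm(f[:,:2]-[797,212],axis=1); f=f[d<68]
    hull=cv2.convexHull(f[:,:2].astype(np.float32))[:,0]
    r=least_squares(lambda q:np.hypot(*(hull-q[:2]).T)-q[2],[797,212,55],loss='soft_l1',f_scale=2)
    print(n,'foot',len(f),cv2.minEnclosingCircle(f[:,:2].astype(np.float32)),r.x)
    b=box([700,130,160],[780,240,240])
    for th in [8,11,14]:
        c,s=np.cos(np.radians(th)),np.sin(np.radians(th))
        al=b[:,:2]@[c,s];ac=b[:,:2]@[-s,c]
        m=al<al.min()+15
        print(th,al.min(),'front pts',m.sum(),b[m].mean(0),'across',ac[m].min(),ac[m].max(),'z',b[m][:,2].min(),b[m][:,2].max())
# overlay plan of body top view
p=P['top'];full=cloud(p,np.ones((384,512),bool))
b=full[((full>[720,140,165])&(full<[850,280,240])).all(1)]
im=np.zeros((560,560,3),np.uint8)
for x,y,z in b:
    cv2.circle(im,(int((280-y)*4),int((860-x)*4)),3,(255-int((z-165)*3),80,int((z-165)*3)),-1)
cv2.imwrite('pics/plan.png',im)
```

```text
scene foot 613 ((796.1661376953125, 203.37574768066406), 60.54090881347656) [799.8 207.6  55.8]
8 765.8493257108604 front pts 48 [756.9 186.9 211.4] across 66.29155222804931 107.81805394636922 z 186.5864663986889 224.06769512570656
11 769.1450139374379 front pts 48 [757.  186.6 211.3] across 25.38845368785916 67.13677194526396 z 186.5864663986889 224.06769512570656
14 770.3325291434271 front pts 51 [757.4 186.3 210.8] across -15.584232839159661 26.271472718876492 z 186.5864663986889 224.06769512570656
top foot 629 ((799.5564575195312, 214.27294921875), 61.67777633666992) [794.2 209.5  53.4]
8 759.5375536105199 front pts 126 [745.2 198.7 208.7] across 70.20981655015382 117.07047218212733 z 183.81268476500895 225.7515219703031
11 763.838264802594 front pts 129 [745.5 198.2 208.9] across 29.26979879588388 76.52523092695198 z 183.81268476500895 225.7515219703031
14 765.0415432002831 front pts 127 [745.4 197.9 208.7] across -11.52674355079364 35.77023933300939 z 183.81268476500895 225.7515219703031
```

View pics/plan.png

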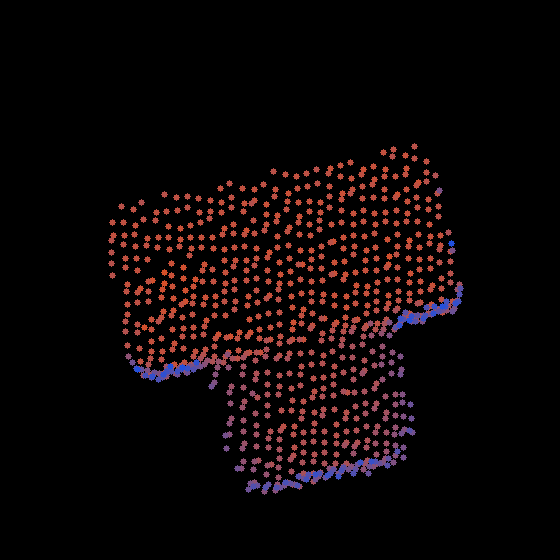

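```bash
cat > go.py <<'E'
import sys
from look import *
from scipy.spatial.transform import Rotation as Ro
np.set_printoptions(precision=3,suppress=True)
def st():
    o=arm.get_obs();w,x,y,z=o['eef_rot'];R=Ro.from_quat([x,y,z,w]).as_matrix()
    return o,np.array(o['tool_pos']),R
def rel(t,jaw):
    o,p,R=st()
    s=R.T@(np.array(t)-p)
    cur=np.degrees(np.arctan2(R[1,1],R[0,1]))
    d=(jaw-cur+180)%360-180
    print('t',round(o['time_s'],2),'pos',p,'jawyaw',round(cur,2),'z',R[:,2],'q',np.array(o['joint_positions']),'w',o['width'],'F',np.array(o['ft_force']))
    print('shift',s,'twist',round(-np.radians(d),3))
if __name__=='__main__':
    a=list(map(float,sys.argv[1:])); rel(a[:3],a[3])
E
python3 go.py 460 -130 300 15; python3 go.py 495 -256 290 15
```

```text
t 1.7 pos [197.096 593.09  227.914] jawyaw 71.62 z [ 0. -0. -1.] q [ 1.154  0.494  1.346 -0.     1.303 -0.096] w 91.18041084530905 F [ 0.185  0.145 -0.674]
shift [-477.505 -603.302  -72.042] twist 0.988
t 1.7 pos [197.096 593.09  227.914] jawyaw 71.62 z [ 0. -0. -1.] q [ 1.154  0.494  1.346 -0.     1.303 -0.096] w 91.18041084530905 F [ 0.185  0.145 -0.674]
shift [-550.451 -711.836  -62.035] twist 0.988
```

arm_command --rows '[[[0,0,-40],0,91],[[-25,-33,-72],0.1,91],[[-50,-66,-72],0.2,91],[[-75,-99,-72],0.3,91],[[-100,-130,-72],0.4,91]]'

```text
time_s: 2.12
tool_pos: [248.9, 442.8, 300.5]
eef_rot: [0.0, 0.355, 0.935, 0.001]
ft_force: [1.7, -0.2, -0.2]
width: 91.1
```

```bash
python3 go.py 495 -256 300 15
```

```text
t 2.12 pos [248.869 442.841 300.528] jawyaw 48.47 z [ 0.001  0.001 -1.   ] q [ 0.941  0.258  1.52  -0.     1.362  0.095] w 91.14037433064203 F [ 1.668 -0.23  -0.221]
shift [-647.595 -359.973   -0.037] twist 0.584
```

arm_command --rows '[[[-648,-360,0],0.584,91],[[-648,-360,0],0.584,91],[[-648,-360,0],0.584,91],[[-648,-360,0],0.584,91],[[-648,-360,0],0.584,91]]'

```text
time_s: 2.53
tool_pos: [318.8, 246.2, 300.1]
eef_rot: [0.0, 0.61, 0.793, 0.0]
ft_force: [1.1, 0.4, 0.1]
width: 90.7
```

```bash
python3 go.py 495 -256 300 15
```

```text
t 2.53 pos [318.839 246.246 300.081] jawyaw 14.87 z [ 0.001  0.    -1.   ] q [ 0.509  0.095  1.734 -0.     1.312  0.25 ] w 90.72747349420047 F [1.099 0.435 0.13 ]
shift [-530.631   41.399    0.051] twist -0.002
```

arm_command --rows '[[[-530,41,0],0,91],[[-530,41,0],0,91],[[-530,41,0],0,91],[[-530,41,0],0,91],[[-530,41,0],0,91]]'

```text
time_s: 2.95
tool_pos: [389.1, 49.8, 300.3]
eef_rot: [0.0, 0.607, 0.795, 0.0]
ft_force: [2.2, 1.9, -0.0]
width: 90.5
```

```bash
python3 go.py 495 -256 300 15
```

```text
t 2.95 pos [389.079  49.782 300.259] jawyaw 15.24 z [ 0.001  0.    -1.   ] q [-0.025  0.077  1.753  0.     1.31  -0.291] w 90.45952099406216 F [ 2.152  1.863 -0.035]
shift [-322.872   21.804    0.361] twist 0.004
```

arm_command --rows '[[[-270,20,0],0,91],[[-270,20,0],0,91],[[-270,20,0],0,91],[[-270,20,0],0,91],[[-270,20,0],0,91]]'

```text
time_s: 3.37
tool_pos: [458.5, -146.9, 300.1]
eef_rot: [0.0, 0.607, 0.794, 0.0]
ft_force: [1.4, 1.0, 0.2]
width: 90.9
```

arm_command --rows '[[[-40,0,0],0,91],[[-60,0,0],0,91],[[-65,0,0],0,91],[[-65,0,0],0,91],[[-65,0,0],0,91]]'

```text
time_s: 3.78
tool_pos: [475.1, -206.6, 299.8]
eef_rot: [-0.0, 0.607, 0.795, 0.0]
ft_force: [0.1, 0.4, 1.0]
width: 91.0
```

```bash
cat > wl.py <<'E'
from go import *
import sys
p=cap('wrist',sys.argv[1]); pickle.dump(p,open('w.pkl','wb'))
rel([495,-256,300],15)
full=cloud(p,np.ones((384,512),bool))
for nm,lo,hi in [('handle',[420,-340,187],[600,-170,212]),('top',[420,-340,145],[600,-170,165]),('tray',[380,-500,12],[660,-30,24])]:
    h=full[((full>lo)&(full<hi)).all(1)]
    if len(h)>5: print(nm,len(h),cv2.minAreaRect(h[:,:2].astype(np.float32)),np.median(h[:,2]))
E
python3 wl.py w1.png
```

```text
t 3.83 pos [ 475.101 -206.135  299.91 ] jawyaw 15.27 z [-0.  0. -1.] q [-0.525  0.274  1.498  0.     1.37  -0.791] w 90.98789507174783 F [-0.007  0.593  0.374]
shift [-53.346   6.061  -0.119] twist 0.005
handle 1008 ((494.7247314453125, -254.3601837158203), (21.604249954223633, 79.84838104248047), 15.134307861328125) 199.2423097090539
top 1518 ((490.45159912109375, -238.79660034179688), (72.06536865234375, 43.252079010009766), 15.509655952453613) 154.67008773812162
tray 1842 ((519.900146484375, -257.9891357421875), (220.19187927246094, 408.7172546386719), 0.34040072560310364) 18.138897234582032
```

View pics/w1.png

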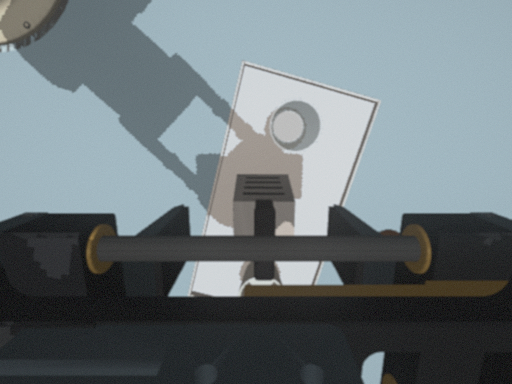

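```bash
python3 go.py 494.7 -254.5 186 15.1
```

```text
t 3.83 pos [ 475.101 -206.135  299.91 ] jawyaw 15.27 z [-0.  0. -1.] q [-0.525  0.274  1.498  0.     1.37  -0.791] w 90.98789507174783 F [-0.007  0.593  0.374]
shift [-51.879   6.184 113.882] twist 0.003
```

arm_command --rows '[[[-26,3,0],0,91],[[-52,6,10],0.003,91],[[-52,6,40],0.003,91],[[-52,6,65],0.003,91],[[-52,6,75],0.003,91]]'

```text
time_s: 4.25
tool_pos: [493.7, -253.9, 222.2]
eef_rot: [-0.002, 0.608, 0.794, -0.0]
ft_force: [-0.5, 0.2, -0.8]
width: 91.4
```

```bash
python3 go.py 494.7 -254.5 186 15.1
```

```text
t 4.25 pos [ 493.671 -253.88   222.215] jawyaw 15.13 z [-0.003  0.002 -1.   ] q [-0.583  0.403  1.524  0.     1.218 -0.847] w 91.43332379153635 F [-0.453  0.203 -0.781]
shift [-0.978  0.922 36.21 ] twist 0.001
```

arm_command --rows '[[[0,0,15],0,91],[[0,0,28],0,91],[[0,0,36],0,91],[[0,0,39],0,91],[[0,0,39],0,91]]'

```text
time_s: 4.67
tool_pos: [494.9, -255.2, 186.0]
eef_rot: [-0.0, 0.608, 0.794, 0.0]
ft_force: [0.5, 0.1, 0.1]
width: 91.3
```

```bash
python3 go.py 494.7 -254.5 186 15.1; python3 -c "
from look import *
cap('wrist','w2.png')"
```

```text
t 4.67 pos [ 494.933 -255.221  186.025] jawyaw 15.11 z [-0.  0. -1.] q [-0.583  0.444  1.568  0.     1.13  -0.847] w 91.33911531344252 F [0.508 0.072 0.127]
shift [ 0.757 -0.037  0.026] twist 0.0
```

View pics/w2.png

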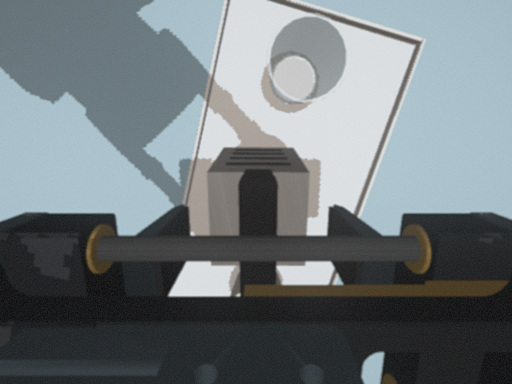

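arm_command --rows '[[[0,0,0],0,50],[[0,0,0],0,20],[[0,0,0],0,10],[[0,0,0],0,10],[[0,0,0],0,10]]' --newtons 45

```text
time_s: 5.13
tool_pos: [495.0, -255.9, 186.1]
eef_rot: [0.0, 0.608, 0.794, 0.0]
ft_force: [-0.4, 0.5, 0.5]
width: 60.5
```

arm_command --rows '[[[0,0,0],0,10],[[0,0,0],0,10],[[0,0,0],0,10],[[0,0,-4],0,10],[[0,0,-10],0,10]]'

```text
time_s: 5.55
tool_pos: [494.7, -255.7, 195.8]
eef_rot: [-0.001, 0.608, 0.794, -0.0]
ft_force: [0.1, 0.7, 0.2]
width: 27.0
```

arm_command --rows '[[[0,0,-20],0,10],[[0,0,-40],0,10],[[0,0,-65],0,10],[[0,0,-95],0,10],[[0,0,-120],0,10]]'

```text
time_s: 5.97
tool_pos: [494.8, -255.8, 318.2]
eef_rot: [0.0, 0.608, 0.794, 0.0]
ft_force: [0.4, -0.7, -2.8]
width: 20.8
```

```bash
python3 go.py 556 162 316 101; python3 -c "
from look import *
cap('scene','s2.png')"
```

```text
t 5.97 pos [ 494.761 -255.768  318.187] jawyaw 15.07 z [ 0. -0. -1.] q [-0.584  0.32   1.38  -0.     1.441 -0.847] w 20.800830157119602 F [ 0.358 -0.733 -2.821]
shift [387.487 167.733   2.078] twist -1.5
```

View pics/s2.png

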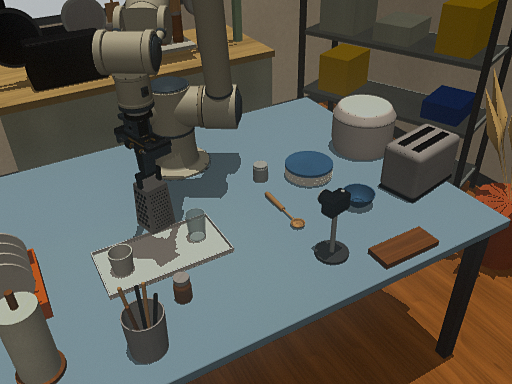

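```bash
cat > m.py <<'E'
from go import *
o,tp,R=st()
p=cap('wrist',sys.argv[1])
full=cloud(p,np.ones((384,512),bool))-tp
L=full@R  # tool frame rel TCP
m=(abs(L[:,0])<50)&(abs(L[:,1])<45)&(L[:,2]>20)&(L[:,2]<60)
print('n',m.sum(),'body top tool-z hist',np.histogram(L[m,2],bins=np.arange(20,62,2)))
b=m&(abs(L[:,2]-np.median(L[m,2]))<6)
t=L[b]; A=np.c_[t[:,:2],np.ones(len(t))]; s=np.linalg.lstsq(A,t[:,2],rcond=None)[0]; print('plane slope',s, 'ext',np.percentile(t,[1,99],axis=0))
print(cv2.minAreaRect(t[:,:2].astype(np.float32)))
E
python3 m.py w3.png
```

```text
n 2554 body top tool-z hist (array([  12,    8,    9,    0,    0,    0,    0,    0,    1,   14,    1,
         14,   11,    2,   18,    5,   28, 1751,  662,   18]), array([20, 22, 24, 26, 28, 30, 32, 34, 36, 38, 40, 42, 44, 46, 48, 50, 52,
       54, 56, 58, 60]))
plane slope [ 0.003 -0.006 55.55 ] ext [[ -3.301 -35.105  53.911]
 [ 37.803  36.086  57.711]]
((15.215181350708008, 0.47048187255859375), (72.23245239257812, 45.979652404785156), 89.71558380126953)
```

View pics/w3.png

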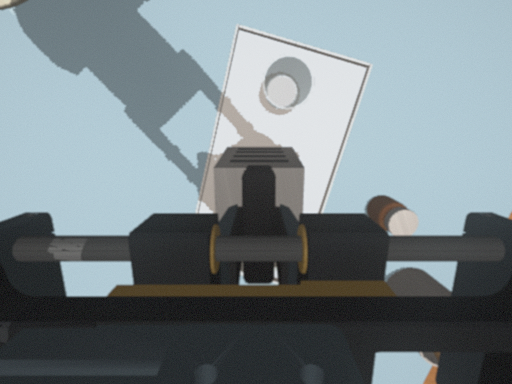

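arm_command --rows '[[[0,0,4],0,10],[[0,0,12],0,10],[[0,0,22],0,10],[[0,0,32],0,10],[[0,0,42],0,10]]'

```text
time_s: 6.48
tool_pos: [494.3, -255.5, 271.6]
eef_rot: [-0.001, 0.608, 0.794, -0.0]
ft_force: [-0.5, -1.4, -2.1]
width: 20.9
```

arm_command --rows '[[[0,0,10],0,10],[[0,0,20],0,10],[[0,0,30],0,10],[[0,0,38],0,10],[[0,0,44],0,10]]'

```text
time_s: 6.9
tool_pos: [494.7, -255.7, 228.7]
eef_rot: [-0.0, 0.608, 0.794, -0.0]
ft_force: [0.1, -0.0, -2.9]
width: 20.9
```

```bash
python3 go.py 494.7 -255 210 15.1;python3 m.py w4.png
```

```text
t 6.9 pos [ 494.72  -255.742  228.709] jawyaw 15.07 z [-0.001  0.    -1.   ] q [-0.584  0.398  1.514 -0.     1.231 -0.847] w 20.923992683454877 F [ 0.147 -0.036 -2.87 ]
shift [ 0.711  0.184 18.71 ] twist -0.001
n 2551 body top tool-z hist (array([  14,    5,   21,    0,    0,    0,    0,    0,    0,    2,    3,
         15,   10,    2,   16,    6,   18, 1624,  792,   23]), array([20, 22, 24, 26, 28, 30, 32, 34, 36, 38, 40, 42, 44, 46, 48, 50, 52,
       54, 56, 58, 60]))
plane slope [ 0.005 -0.005 55.583] ext [[ -3.089 -35.056  53.849]
 [ 37.872  35.993  57.889]]
((15.025101661682129, 0.4324073791503906), (46.15550994873047, 72.19982147216797), 0.04795530438423157)
```

Lower until contact, watching the wrist force.

arm_command --rows '[[[0,0,5],0,10],[[0,0,10],0,10],[[0,0,14],0,10],[[0,0,16],0,10],[[0,0,17],0,10]]'

```text
time_s: 7.37
tool_pos: [494.9, -255.8, 212.6]
eef_rot: [-0.0, 0.608, 0.794, -0.0]
ft_force: [-0.2, -0.2, -2.1]
width: 20.9
```

arm_command --rows '[[[0,0,0.5],0,10],[[0,0,1],0,10],[[0,0,1.5],0,10],[[0,0,1.5],0,10],[[0,0,1.5],0,10]]'

```text
time_s: 7.78
tool_pos: [494.9, -255.9, 211.5]
eef_rot: [0.0, 0.608, 0.794, -0.0]
ft_force: [-0.5, -0.0, -1.8]
width: 21.0
```

arm_command --rows '[[[0,0,0.5],0,10],[[0,0,1],0,10],[[0,0,1.5],0,10],[[0,0,1.5],0,10],[[0,0,1.5],0,10]]'

```text
time_s: 8.2
tool_pos: [495.6, -256.1, 210.5]
eef_rot: [0.001, 0.608, 0.794, 0.0]
ft_force: [1.2, 0.4, 6.4]
width: 20.9
```

```bash
python3 m.py w5.png | head -1; python3 go.py 494.7 -255 210 15.1
```

```text
n 2551 body top tool-z hist (array([  12,   10,   15,    1,    0,    0,    0,    0,    1,    3,    2,
t 8.25 pos [ 495.516 -256.146  210.47 ] jawyaw 15.07 z [ 0.001 -0.001 -1.   ] q [-0.584  0.417  1.537  0.     1.186 -0.847] w 20.99088930935441 F [1.581 0.906 5.233]
shift [ 1.319 -0.491  0.467] twist -0.001
```

Seated on the tray (force reversed). Open a little, descend 24 mm, then close fully before lifting.

arm_command --rows '[[[0,0,0],0,50],[[0,0,0],0,50],[[0,0,0],0,50],[[0,0,0],0,50],[[0,0,0],0,50]]'

```text
time_s: 8.67
tool_pos: [494.8, -255.8, 209.8]
eef_rot: [-0.0, 0.608, 0.794, -0.0]
ft_force: [0.4, -0.7, -0.6]
width: 49.5
```

```bash
python3 go.py 494.7 -254.5 186 15.1;python3 m.py w6.png
```

```text
t 8.67 pos [ 494.798 -255.824  209.792] jawyaw 15.07 z [-0.  0. -1.] q [-0.584  0.417  1.538 -0.     1.186 -0.847] w 49.54101825880419 F [ 0.415 -0.733 -0.561]
shift [ 1.299  0.255 23.792] twist -0.001
n 3500 body top tool-z hist (array([  11,    5,    0,    0,    0,    0,    0,    0,   10,   13,    6,
         18,    3,    9,   15,    1,  142, 2980,  276,   11]), array([20, 22, 24, 26, 28, 30, 32, 34, 36, 38, 40, 42, 44, 46, 48, 50, 52,
       54, 56, 58, 60]))
plane slope [ 0.003  0.    55.088] ext [[-19.492 -33.667  53.5  ]
 [ 35.684  36.743  56.821]]
((8.632041931152344, 1.6456947326660156), (72.15875244140625, 57.795223236083984), 89.7915267944336)
```

View pics/w6.png

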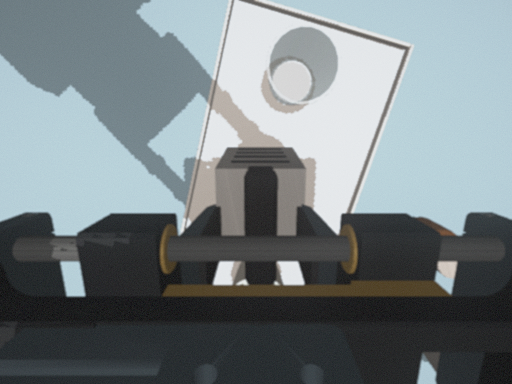

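arm_command --rows '[[[0,1,8],0,50],[[0,1,16],0,50],[[0,1,22],0,50],[[0,1,24],0,50],[[0,1,24],0,40]]'

```text
time_s: 9.13
tool_pos: [495.5, -255.3, 184.9]
eef_rot: [-0.001, 0.608, 0.794, -0.0]
ft_force: [-0.1, 0.6, -0.6]
width: 45.9
```

arm_command --rows '[[[0,0,0],0,10],[[0,0,0],0,10],[[0,0,0],0,10],[[0,0,0],0,10],[[0,0,0],0,10]]' --newtons 50

```text
time_s: 9.55
tool_pos: [496.1, -255.7, 186.2]
eef_rot: [0.0, 0.608, 0.794, 0.0]
ft_force: [1.1, 0.1, 2.3]
width: 21.3
```

arm_command --rows '[[[0,0,0],0,10],[[0,0,0],0,10],[[0,0,0],0,10],[[0,0,0],0,10],[[0,0,0],0,10]]'

```text
time_s: 9.97
tool_pos: [496.2, -255.7, 186.2]
eef_rot: [0.0, 0.608, 0.794, 0.0]
ft_force: [1.8, 1.0, 5.2]
width: 22.0
```

```bash
python3 go.py 494.7 -254.5 186 15.1;python3 m.py w7.png
```

```text
t 9.97 pos [ 496.152 -255.697  186.159] jawyaw 15.07 z [ 0.001 -0.    -1.   ] q [-0.583  0.445  1.565  0.     1.13  -0.846] w 21.95929165393446 F [1.839 1.029 5.25 ]
shift [ 1.533 -1.091  0.157] twist -0.001
n 3181 body top tool-z hist (array([   9,   20,    2,   23,   31, 1963,  438,   61,   42,   29,   51,
         25,   78,   22,   74,   20,   73,   22,   74,  124]), array([20, 22, 24, 26, 28, 30, 32, 34, 36, 38, 40, 42, 44, 46, 48, 50, 52,
       54, 56, 58, 60]))
plane slope [ 0.016  0.001 31.164] ext [[  4.576 -35.388  28.407]
 [ 37.558  35.834  37.05 ]]
((19.164474487304688, 0.1085357666015625), (72.29129791259766, 37.17327117919922), 89.92132568359375)
```

arm_command --rows '[[[0,0,-4],0,10],[[0,0,-12],0,10],[[0,0,-24],0,10],[[0,0,-40],0,10],[[0,0,-58],0,10]]'

```text
time_s: 10.43
tool_pos: [495.3, -255.3, 244.4]
eef_rot: [-0.001, 0.608, 0.794, -0.0]
ft_force: [-0.1, 0.1, -2.6]
width: 21.6
```

arm_command --rows '[[[0,0,-20],0,10],[[0,0,-40],0,10],[[0,0,-58],0,10],[[0,0,-68],0,10],[[0,0,-72],0,10]]'

```text
time_s: 10.85
tool_pos: [496.1, -255.8, 317.6]
eef_rot: [0.001, 0.608, 0.794, 0.0]
ft_force: [-0.2, 0.8, -2.2]
width: 21.7
```

```bash
python3 m.py w8.png; python3 go.py 556 162 316 101
```

```text
n 3172 body top tool-z hist (array([   5,   23,    4,   23,   40, 1946,  445,   54,   32,   41,   56,
         18,   75,   24,   80,   16,   83,   10,   78,  119]), array([20, 22, 24, 26, 28, 30, 32, 34, 36, 38, 40, 42, 44, 46, 48, 50, 52,
       54, 56, 58, 60]))
plane slope [ 0.011 -0.    31.265] ext [[  4.323 -35.344  28.293]
 [ 37.538  35.836  35.463]]
((19.17847442626953, 0.25594329833984375), (37.18153381347656, 72.30271911621094), 0.3624225854873657)
t 10.9 pos [ 496.081 -255.767  317.213] jawyaw 15.07 z [ 0.001 -0.001 -1.   ] q [-0.583  0.322  1.38  -0.     1.439 -0.846] w 21.5110941676437 F [ 0.756 -0.429 -1.697]
shift [387.829 166.462   0.906] twist -1.5
```

arm_command --rows '[[[6,2,0],0,10],[[18,7,0],0,10],[[37,16,0],0,10],[[64,28,0],0,10],[[92,39,0],0,10]]'

```text
time_s: 11.32
tool_pos: [509.2, -154.7, 314.7]
eef_rot: [-0.001, 0.609, 0.793, -0.0]
ft_force: [-0.1, 0.6, -2.5]
width: 21.9
```

arm_command --rows '[[[28,12,0],0,10],[[56,24,0],0,10],[[84,36,0],0,10],[[112,48,0],0,10],[[140,60,0],0,10]]'

```text
time_s: 11.73
tool_pos: [530.2, -3.2, 314.8]
eef_rot: [-0.001, 0.608, 0.794, -0.0]
ft_force: [0.4, -0.6, -2.2]
width: 21.8
```

```bash
python3 go.py 556 162 306 101
```

```text
t 11.73 pos [530.23   -3.218 314.842] jawyaw 15.09 z [-0.002  0.    -1.   ] q [-0.119  0.282  1.445  0.     1.417 -0.382] w 21.782943211420076 F [ 0.431 -0.631 -2.18 ]
shift [152.804  67.909   8.861] twist -1.499
```

Now decelerate to the show point, then twist.

arm_command --rows '[[[28,12,0],0,10],[[56,25,0],0,10],[[84,37,3],0,10],[[110,49,5],0,10],[[132,59,7],0,10]]'

```text
time_s: 12.15
tool_pos: [552.7, 140.0, 307.6]
eef_rot: [-0.001, 0.608, 0.794, -0.001]
ft_force: [-0.7, -0.5, -2.2]
width: 21.7
```

arm_command --rows '[[[12,5,1],-0.03,10],[[19,8,1],-0.1,10],[[19,8,1],-0.19,10],[[19,8,1],-0.29,10],[[19,8,1],-0.39,10]]'

```text
time_s: 12.57
tool_pos: [555.7, 157.9, 306.9]
eef_rot: [-0.001, 0.44, 0.898, -0.001]
ft_force: [-1.0, 0.7, -2.9]
width: 21.7
```

arm_command --rows '[[[0,0,0],-0.1,10],[[0,0,0],-0.2,10],[[0,0,0],-0.3,10],[[0,0,0],-0.4,10],[[0,0,0],-0.5,10]]'

```text
time_s: 12.98
tool_pos: [555.7, 157.6, 307.0]
eef_rot: [-0.001, 0.204, 0.979, -0.0]
ft_force: [0.3, -0.4, -2.7]
width: 22.0
```

arm_command --rows '[[[0,0,0],-0.1,10],[[0,0,0],-0.2,10],[[0,0,0],-0.3,10],[[0,0,0],-0.4,10],[[0,0,0],-0.47,10]]'

```text
time_s: 13.4
tool_pos: [555.7, 157.6, 307.0]
eef_rot: [-0.001, -0.03, 1.0, -0.0]
ft_force: [-0.5, 0.7, -1.5]
width: 21.6
```

```bash
python3 go.py 556 162 306 101
python3 - <<'E'
from look import *
import pickle
for n in ['scene','top']:
    pickle.dump(cap(n,n+'3.png'),open(n+'3.pkl','wb'))
a=cv2.imread('pics/scene3.png');b=cv2.imread('pics/top3.png')
cv2.imwrite('pics/x3.png',np.hstack([cv2.resize(a[130:290,230:390],(400,400),interpolation=2),cv2.resize(b[80:240,130:290],(400,400),interpolation=2)]))
E
```

```text
t 13.4 pos [555.743 157.573 307.042] jawyaw 93.38 z [-0.002 -0.    -1.   ] q [ 0.173  0.36   1.348 -0.     1.435 -1.457] w 21.56807613942979 F [-0.46   0.697 -1.459]
shift [-0.519  4.405  1.04 ] twist -0.133
```

View pics/x3.png

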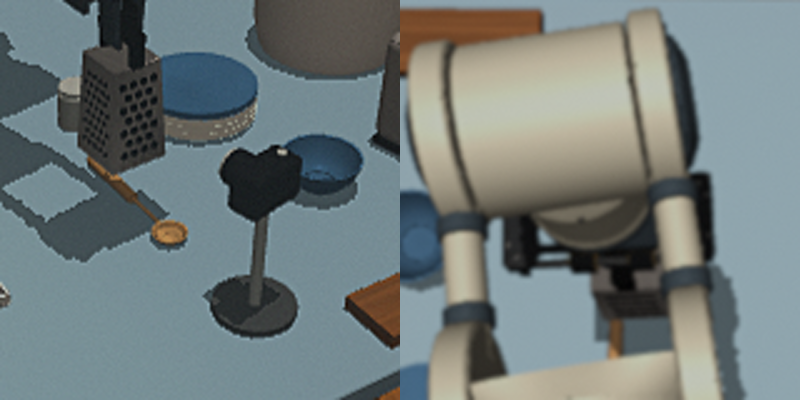

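arm_command --rows '[[[0,2,1],-0.06,10],[[0,4,1],-0.11,10],[[0,4,1],-0.133,10],[[0,4,1],-0.133,10],[[0,4,1],-0.133,10]]'

```text
time_s: 13.92
tool_pos: [556.2, 161.4, 306.7]
eef_rot: [-0.0, -0.091, 0.996, -0.0]
ft_force: [-0.4, -0.1, -2.3]
width: 21.5
```

arm_command --rows '[[[0,0,0],0,10],[[0,0,0],0,10],[[0,0,0],0,10],[[0,0,0],0,10],[[0,0,0],0,10]]'

```text
time_s: 14.33
tool_pos: [556.4, 161.3, 306.9]
eef_rot: [0.0, -0.092, 0.996, -0.0]
ft_force: [-0.1, -0.1, -2.0]
width: 21.4
```

```bash
python3 go.py 556 162 306 101
cat > chk.py <<'E'
from look import *
import sys
np.set_printoptions(precision=1,suppress=True)
p=cap('scene',sys.argv[1]); full=cloud(p,np.ones((384,512),bool))
th=np.radians(10.9);X=np.array([np.cos(th),np.sin(th),0]);Y=np.array([-np.sin(th),np.cos(th),0])
L=np.array([744.8,197,200])   # lens in the scene camera's own (biased) frame
d=full-L; q=np.c_[d@X,d@Y,d[:,2]]
m=(q[:,0]<-100)&(q[:,0]>-260)&(abs(q[:,1])<80)&(abs(q[:,2])<68)
g=q[m]; f=g[(g[:,0]>-175)&(abs(g[:,1])<30)]
A=np.c_[f[:,1:],np.ones(len(f))]
w=np.ones(len(f),bool)
for _ in range(4):
    s=np.linalg.lstsq(A[w],f[w,0],rcond=None)[0]; w=abs(A@s-f[:,0])<4
print(len(f),w.sum(),'face: x = %.3f y + %.3f z + %.1f'%tuple(s))
h=q[(q[:,0]<-100)&(q[:,0]>-175)&(abs(q[:,1])<80)&(q[:,2]>-110)&(q[:,2]<90)]
print('front pts y',np.percentile(h[:,1],[2,98]),'z',np.percentile(h[:,2],[1,99]))
for z in range(-70,75,20):
    k=h[abs(h[:,2]-z)<6]
    if len(k): print(z,len(k),np.percentile(k[:,1],[1,99]))
print([(t,round(d['confidence'],2),d['at']) for t in ['grater_coarse','grater_fine','grater_mid','lens'] for d in arm.tip_of(p,t)[:1]])
E
python3 chk.py s4.png
```

```text
t 14.33 pos [556.406 161.349 306.892] jawyaw 100.59 z [ 0. -0. -1.] q [ 0.179  0.362  1.345 -0.     1.434 -1.576] w 21.401213767778334 F [-0.111 -0.103 -1.962]
shift [0.279 0.714 0.892] twist -0.007
493 449 face: x = 0.006 y + -0.052 z + -150.5
front pts y [-43.7  37.3] z [-75.2  83.9]
-70 68 [-44.9  36.5]
-50 74 [-44.8  38. ]
-30 73 [-44.3  38.9]
-10 75 [-42.9  38.8]
10 73 [-42.   38.4]
30 76 [-41.8  37.2]
50 75 [-38.6  37.1]
70 102 [-39.3  35.8]
[('grater_coarse', 0.84, [174.8, 283.3]), ('grater_fine', 0.7, [165.0, 289.8]), ('grater_mid', 0.85, [172.3, 276.6]), ('lens', 0.9, [195.4, 321.4])]
```

arm_command --rows '[[[0,0,0],0,10],[[0,0,0],0,10],[[0,0,0],0,10],[[0,0,0],0,10],[[0,0,0],0,10]]'

```text
time_s: 15.0
tool_pos: [556.4, 161.4, 306.9]
eef_rot: [0.0, -0.092, 0.996, 0.0]
ft_force: [0.5, -0.2, -2.3]
width: 21.6
```

arm_command --rows '[[[0,0,0],0,10],[[0,0,0],0,10],[[0,0,0],0,10],[[0,0,0],0,10],[[0,0,0],0,10]]'

```text
time_s: 15.42
tool_pos: [556.4, 161.4, 306.9]
eef_rot: [0.0, -0.092, 0.996, 0.0]
ft_force: [-0.3, -0.5, -1.8]
width: 21.7
```

arm_command --rows '[[[0,0,0],0,10],[[0,0,0],0,10],[[0,0,0],0,10],[[0,0,0],0,10],[[0,0,0],0,10]]'

```text
time_s: 15.83
tool_pos: [556.4, 161.4, 306.9]
eef_rot: [0.0, -0.092, 0.996, -0.0]
ft_force: [-0.3, 0.2, -2.6]
width: 21.5
```

arm_command --rows '[[[0,0,0],0,10],[[0,0,0],0,10],[[0,0,0],0,10],[[0,0,0],0,10],[[0,0,0],0,10]]'

```text
time_s: 16.25
tool_pos: [556.4, 161.4, 306.9]
eef_rot: [0.0, -0.092, 0.996, -0.0]
ft_force: [1.1, 0.5, -2.7]
width: 22.0
```

arm_command --rows '[[[0,0,0],0.04,10],[[0,0,0],0.12,10],[[0,0,0],0.22,10],[[0,0,0],0.32,10],[[0,0,0],0.42,10]]'

```text
time_s: 16.67
tool_pos: [556.4, 161.4, 306.9]
eef_rot: [0.0, 0.12, 0.993, -0.0]
ft_force: [0.3, 0.2, -2.6]
width: 21.9
```

arm_command --rows '[[[0,0,0],0.1,10],[[0,0,0],0.2,10],[[0,0,0],0.3,10],[[0,0,0],0.4,10],[[0,0,0],0.5,10]]'

```text
time_s: 17.08
tool_pos: [556.4, 161.4, 306.9]
eef_rot: [-0.0, 0.361, 0.932, -0.0]
ft_force: [0.5, 0.5, -1.8]
width: 21.9
```

arm_command --rows '[[[0,0,0],0.1,10],[[0,0,0],0.2,10],[[0,0,0],0.3,10],[[0,0,0],0.4,10],[[0,0,0],0.49,10]]'

```text
time_s: 17.5
tool_pos: [556.4, 161.4, 306.9]
eef_rot: [0.0, 0.577, 0.817, 0.0]
ft_force: [0.3, 0.7, -2.4]
width: 21.5
```

arm_command --rows '[[[0,0,0],0.08,10],[[0,0,0],0.13,10],[[0,0,0],0.155,10],[[0,0,0],0.16,10],[[0,0,0],0.16,10]]'

```text
time_s: 17.92
tool_pos: [556.4, 161.4, 306.9]
eef_rot: [0.0, 0.638, 0.77, -0.0]
ft_force: [0.1, -0.3, -3.0]
width: 21.6
```

```bash
python3 go.py 556 162 306 10.9; python3 chk.py s5.png; python3 -c "
import cv2
a=cv2.imread('pics/s5.png')
cv2.imwrite('pics/s5c.png',cv2.resize(a[110:290,210:390],(600,600),interpolation=2))"
```

```text
t 17.92 pos [556.394 161.368 306.898] jawyaw 10.72 z [-0. -0. -1.] q [ 0.179  0.362  1.345 -0.     1.434 -0.008] w 21.588677343324 F [ 0.102 -0.336 -2.974]
shift [ 0.695 -0.27   0.898] twist -0.003
489 450 face: x = 0.011 y + -0.050 z + -151.9
front pts y [-44.8  36.7] z [-74.6  74.9]
-70 69 [-46.5  40.4]
-50 69 [-45.2  40. ]
-30 76 [-43.6  40.2]
-10 74 [-44.8  37.3]
10 75 [-43.3  36.3]
30 76 [-42.3  37.7]
50 70 [-41.7  34.5]
70 120 [-39.7  32.2]
[('grater_coarse', 0.91, [176.5, 267.1]), ('grater_fine', 0.86, [173.3, 289.9]), ('lens', 0.68, [192.6, 320.9])]
```

View pics/s5c.png

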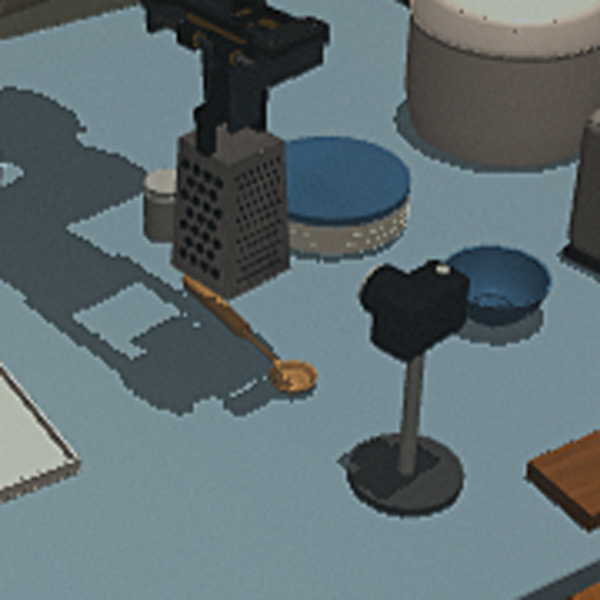

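arm_command --rows '[[[0,0,0],0,10],[[0,0,0],0,10],[[0,0,0],0,10],[[0,0,0],0,10],[[0,0,0],0,10]]'

```text
time_s: 18.58
tool_pos: [556.4, 161.4, 306.9]
eef_rot: [0.0, 0.638, 0.77, 0.0]
ft_force: [-0.8, -1.6, -2.4]
width: 21.7
```

arm_command --rows '[[[0,0,0],0,10],[[0,0,0],0,10],[[0,0,0],0,10],[[0,0,0],0,10],[[0,0,0],0,10]]'

```text
time_s: 19.0
tool_pos: [556.4, 161.4, 306.9]
eef_rot: [0.0, 0.638, 0.77, 0.0]
ft_force: [-0.1, -0.0, -2.1]
width: 21.7
```

arm_command --rows '[[[0,0,0],0,10],[[0,0,0],0,10],[[0,0,0],0,10],[[0,0,0],0,10],[[0,0,0],0,10]]'

```text
time_s: 19.42
tool_pos: [556.4, 161.4, 306.9]
eef_rot: [-0.0, 0.638, 0.77, 0.0]
ft_force: [0.3, 0.1, -1.9]
width: 21.6
```

```bash
python3 -c "
from rig import arm
print(arm.get_obs()['width'],arm.get_obs()['tool_pos']);print(arm.finish_job())"
```

```text
21.632433268816246 [556.42689508 161.35890784 306.88950953]
the job is handed in; nothing more can be done
None
```

I took the grater out of the tray by its handle and held the coarse face to the lens for about 2.3 s. I then gave it a quarter turn and handed the job in at about 19.4 s, still holding it with the fine face to the lens. No verdict was reported.

- **First grasp:** I started lifting before the fingers had fully closed, so they held only the edge of the bar. I set the grater back down in the tray, gripped it at full depth and lifted again. The second grip stayed steady at about 21.6 mm opening with about 2.5 N of load.
- **Coarse face check:** it measured about 150 mm from the lens, within 1° of square, and about 2–3 mm off sideways. I worked out its height from the grip at about 1 mm above the lens axis.
- **Fine face check:** it measured about 152 mm from the lens, within 1° of square, and about 3–4 mm off sideways. It was upright, at the same height.
- **Disagreement:** the scene and top cameras differed by about 5 mm in x. I used the wrist camera to place the grasp, and measured the face and the lens in the same (scene) picture for the final checks.
- **Other things:** the path stayed clear of the camera and the other objects, and the spoon, tin, plates and bowl looked in place in the last picture. I did not re-measure the positions of any of them, including the cup, tumbler and jar, at the end.

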